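Slide a specimen box down the photo lane and take the picture

ROBOT

A 6-joint arm with a two-finger parallel gripper is mounted at the origin on the work surface. World frame = base frame: x ahead of the robot, y to its left, z up, the work surface at z = 0. Lengths are in m, angles in degrees, forces in N, time in s.
With the tool pointing down it reaches from about 0.4 to 0.825 m from the base axis. Payload 7 kg.
Tool frame: the origin (TCP) lies midway between the tips of the shut fingers; the grasp point (between the pads) lies 19 mm behind it (ctrl.hold_point_z is the distance from the TCP to the grasp point, in m); z points along the fingers, x is the direction in which the jaws open and shut, and the axes are right-handed (so a half turn about z gives the same grasp; the last joint's range is limited). The gripper opens to 88 mm and grips with 3 to 60 N. Pads are 19 mm wide; open, the fingers measure 130 mm over their backs; the gripper's body (78 mm by 193 mm) begins 47 mm behind the grasp point.
Start: joints at [-54.884, 20.546, 0.682, 0, -70.136, -16.507], TCP at [0.215, -0.64, 0.227] pointing down, gripper open.
Joint ranges: [-176.03, 176.03], [-82.01, 121.73], [-58.28, 71.71], [-173.87, 95.51], [-174.79, -0.11], [-173.66, 173.66]. Speed limits (degrees/s): [136.94, 136.94, 172.46, 180, 180, 180].

INTERFACE

Orientations are given as [roll, pitch, yaw] about the fixed x, y, z axes, in that order (R = Rz(yaw) Ry(pitch) Rx(roll)).
In Python, from plant import ctrl gives the robot as it stands.
- The arm moves only by the tool apply_moves, never from a script. Its argument "motion" is a list of rows, each a list of 2 entries, a list of its own where there are three numbers: the shift along the world's x, y, z in cm, then the turn about the world's z in degrees. In form: [[[tx, ty, tz], roll], ...]. A call has 1 to 10 rows; each row is the pose to reach, as a shift and turn from the pose commanded when the call began; what a row does not reach only later rows make up. A row lasts 1/10 s, in which the tool goes at most 50 mm and 8.59 degrees, less where a joint would pass 70% of its speed; a pose out of reach is approached as far as the arm can. A call with a gripper value outside its range is refused whole. "hand" is the finger opening in cm, from 0 to 8.76, set as the call begins (left out, the last holds). The fingers move at their own pace and stop on an object; the grip force is fixed at half the most. Time passes only in rows, so rows that repeat a pose let the fingers close. It gives the time, the measured TCP pose, the force and the opening at its end, in the units of the state.
- ctrl.get_obs(): the state, without advancing time (a new reading comes with each control period).
- ctrl.snapshot(name): name is "side" or "top"; returns (picture, depth): 420x560x3 uint8, blue, green, red; 420x560 float32, m along the optical axis (not along the pixel's ray), 0 where there is no reading.
- ctrl.camera_model(name): a dict with "fx", "fy", "cx", "cy" (pixels), "cam_to_world" (4x4, takes a point from camera to world coordinates). Camera axes: x right, y down, z forward; pixel columns grow to the right and rows downward; lengths in m; the calibration is good to about 2 mm. A picture is of the moment at which its call begins. camera_model takes no time and is no camera call.
- ctrl.close_job(): hands the job in, once; it reports no verdict.
The state is a dict: "clock": time; "joint_pos": joint angles; "qvel": joint speeds; "tau": joint torques, N m; "tool_pos": TCP position; "orientation": TCP orientation; "force": force on the tool from outside, world axes, zero at the start; "moment": the same for the moment, N m; "opening": finger opening in m.
Only numpy, scipy, OpenCV 4.12 (cv2) and the standard library are available. Lean on these libraries where they do the work, as an engineer would, in place of code of your own. Each camera call takes 0.05 s, during which the arm holds its last target.

TASK

Push the clear, green-edged specimen box with the fingers along the lane of the photo stage until it stands wholly on the white plate in front of the camera; never lift it, and let neither the box nor the robot touch the two light rails. Then press the red shutter button fully in and let it go. Leave the blue lamp button and everything else on the table alone.

Things in the scene. Friction and masses are not known exactly. Their poses are not given: they have to be found in the camera images.
- stage: Grey photo stage fixed to the table: bed 320 long (x) x 160 wide (y) x 12 high; its top is the lane floor. Origin: centre of the bed's underside, at table height. +x runs along the lane towards the camera, +y to its left, z up. The lane is open at the near end and 104 wide between the rails (y -52 to +52).
- plate (a point): Centre of the white plate flush in the lane floor, at stage (+85, 0, 12): 120 long (stage x 25 to 145), as wide as the lane. Axes as the stage's.
- lens (a point): Front of the lens of the black macro camera fixed beyond the lane, at stage (185, 0, 47). Camera body at stage x 220 to 280, 70 wide, top 86 above the table.
- rail_left: Aluminium light rail along the whole left (+y) edge of the lane, fixed to the stage: 320 long x 12 wide x 16 high, its top 28 above the table. Origin: centre of its underside, at stage (0, +58, 12). Not to be touched.
- rail_right: The same rail on the right (-y), origin at stage (0, -58, 12). Not to be touched.
- specimen_box: Loose closed clear box with dark green tray, edges and rim, white foam floor and green beetles, at the lane's near end: 90 long (x, along the lane) x 80 wide x 45 high, 0.14 to 0.25 kg. Origin: centre of its underside, 12 above the table. About 12 clear each side; its top is 29 above the rail tops. It stops when the push stops. Push its near face low, just above the rails, over its width.
- shutter_top (a point): Centre of the top of the RED shutter button's cap (32 diameter), in a black housing fixed on the table; pressed straight down.
- shutter (a joint): Travel of the red button: 0 out, 0.006 m fully in; spring, about 5 N when fully in, springs back.
- lamp_top (a point): Centre of the top of the BLUE lamp button's cap, same size and housing as the red one. Not to be pressed. The two may have changed sides.
- lamp (a joint): Travel of the blue button, 0 out, 0.006 m fully in; stays out.
- tube_red: Upright specimen tube with red cap, 35 diameter, 102 high, loose, left of the lane. Origin: centre of its foot. Bystander.
- tube_blue: The same with blue cap, right of the lane. Bystander.
- jar_a: Clear jar with white cap, 52 diameter, 75 high, loose, far left. Origin: centre of its underside. Bystander.
- jar_b: Clear jar with white cap and paper label, 52 diameter, 75 high, loose, far right. Bystander.
- tweezers: Steel tweezers lying flat, 130 long, 6 high, loose, left. Origin about their middle. Bystander.
- foam_block: White foam block 90 x 110 x 22 with two pinned beetles, loose, right. Origin: centre of its underside. Bystander.
Not all that is in view belongs to the job. Leave any pink look-alike of the part that bears lamp_top alone.

How it is judged:
By the outcome, as a careful person would: the job done as asked, in the order asked, and still so for the second after the job is handed in, with the robot touching nothing.
It also fails if it takes over 64 s, if anything falls off the work surface, if the arm or the gripper's body presses on something with over 40 N, if the wrist force passes 120 N, or if a joint passes its speed limit or range.

## Working session

There is one attempt and no reset: what is moved stays moved. The work goes in short steps, Python scripts to look and compute and a tool call to move; the robot and the scene stay as the last step left them, time stands still between calls to the robot, and variables do not carry over. Pictures are saved under pics/ and viewed, and the job is handed in when it is done.

Besides the shell and the picture viewer there is one more tool, called as a command line: name --argument value ..., lists and objects as JSON in quotes. apply_moves: Moves the arm, as the interface text tells. Its arguments: {"type":"object","properties":{"motion":{"type":"array"},"hand":{"type":"number"}},"required":["motion"]}

```bash
mkdir -p pics; ls
cat > h.py <<'E'
import numpy as np, cv2
from plant import ctrl
def save(n,tag):
    p,d=ctrl.snapshot(n); cv2.imwrite(f'pics/{tag}.png',p); np.savez(f'pics/{tag}.npz',p=p,d=d); return p,d
def ray(n,uv):
    m=ctrl.camera_model(n); T=np.array(m['cam_to_world']); 
    uv=np.atleast_2d(uv).astype(float)
    r=np.c_[(uv[:,0]-m['cx'])/m['fx'],(uv[:,1]-m['cy'])/m['fy'],np.ones(len(uv))]@T[:3,:3].T
    return T[:3,3],r
def plane(n,uv,z):
    o,r=ray(n,uv); return o+r*((z-o[2])/r[:,2])[:,None]
def pix(n,P):
    m=ctrl.camera_model(n); T=np.linalg.inv(np.array(m['cam_to_world'])); P=np.atleast_2d(P)
    c=P@T[:3,:3].T+T[:3,3]; return np.c_[c[:,0]/c[:,2]*m['fx']+m['cx'],c[:,1]/c[:,2]*m['fy']+m['cy']]
E
python3 - <<'E'
from h import *
save('top','top0');save('side','side0')
for n in('top','side'):print(ctrl.camera_model(n))
print(ctrl.get_obs())
E
```

```text
pics
{'fx': 441.17835532328667, 'fy': 441.17835532328667, 'cx': 278.72239947608153, 'cy': 209.8686782655566, 'cam_to_world': array([[ 0.10252368, -0.97390524,  0.20247832,  0.35109596],
       [-0.99471963, -0.10133035,  0.01627908,  0.00980596],
       [ 0.00466291, -0.20307815, -0.97915143,  1.16687316],
       [ 0.        ,  0.        ,  0.        ,  1.        ]])}
{'fx': 444.8074093644603, 'fy': 444.8074093644603, 'cx': 267.8680171125865, 'cy': 206.1117297120343, 'cam_to_world': array([[ 0.96786199, -0.13713271,  0.21080274,  0.29655154],
       [-0.25135586, -0.55405147,  0.79362914, -1.08690213],
       [ 0.00796305, -0.82110997, -0.57071446,  0.83469546],
       [ 0.        ,  0.        ,  0.        ,  1.        ]])}
{'clock': 0.1, 'joint_pos': array([-5.48812160e+01,  2.05862308e+01,  6.39930440e-01, -1.89116143e-02,
       -7.01356436e+01, -1.65064374e+01]), 'qvel': array([ 0.00560876, -0.07762051,  0.00431106,  0.06253857, -0.01301621,
       -0.10942315]), 'tau': array([-1.95888832e-03, -5.84162879e+01,  2.93755549e+01,  7.01564580e+00,
        1.01969161e-02, -5.10868335e-05]), 'tool_pos': array([ 0.21527505, -0.6392947 ,  0.22573199]), 'orientation': array([-1.79993762e+02, -8.36187880e-02,  1.08605903e+02]), 'force': array([-0.59599857,  0.44438681, -0.42639349]), 'moment': array([-0.01597255,  0.01888792,  0.02834605]), 'opening': 0.08774536463356192}
```

View pics/top0.png

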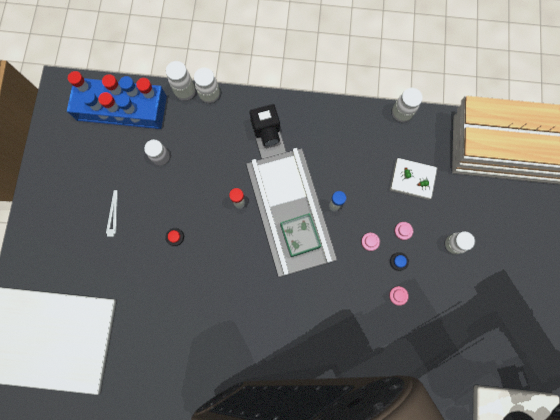

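View pics/side0.png

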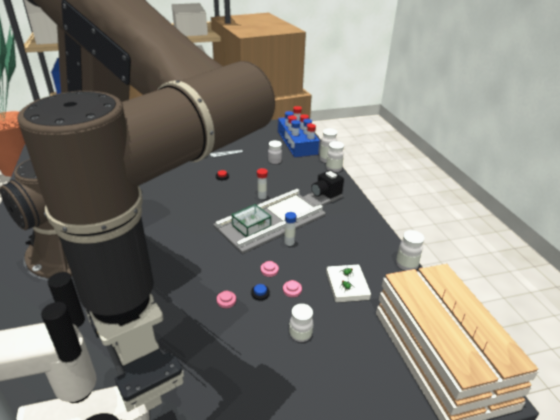

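Top view: stage runs from about (305,268) near to (275,155) far, box at (300,235), camera at (266,125). The only red button is at (174,237). The blue one is at (400,261), with three pink look-alikes at (371,241), (404,231) and (399,296). I'll enlarge to confirm and get edges.

Run:
```python
import cv2,numpy as np
p=cv2.imread('pics/top0.png')
a=cv2.resize(p[140:285,235:345],None,fx=4,fy=4,interpolation=cv2.INTER_CUBIC)
b=cv2.resize(p[215:260,150:200],None,fx=6,fy=6,interpolation=cv2.INTER_CUBIC)
c=np.zeros((580,440+300,3),np.uint8);c[:580,:440]=a;c[:270,440:]=b
cv2.imwrite('pics/crop0.png',c)
```

```text
(no output)
```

View pics/crop0.png

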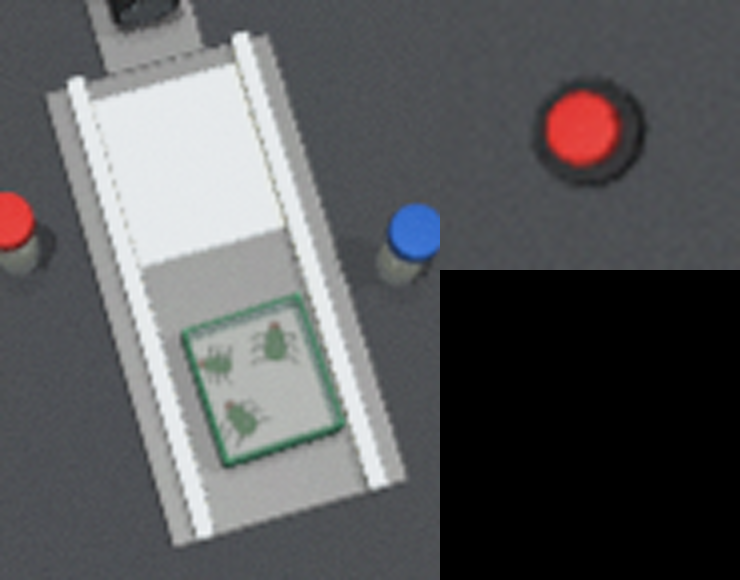

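```bash
cat > stage.py <<'E'
from h import *
src=lambda c:(np.array(c,float)+.5)/4-.5+np.array([235,140])
def fit(A,B): # B=R A + t 2D
    a=A-A.mean(0);b=B-B.mean(0)
    th=np.arctan2((a[:,0]*b[:,1]-a[:,1]*b[:,0]).sum(),(a*b).sum())
    R=np.array([[np.cos(th),-np.sin(th)],[np.sin(th),np.cos(th)]]);t=B.mean(0)-R@A.mean(0)
    return R,t,np.degrees(th),B-(A@R.T+t)
E
python3 - <<'E'
from stage import *
bed=plane('top',src([(48,95),(266,36),(406,478),(175,545)]),.012)[:,:2]
pl=plane('top',src([(92,100),(237,65),(285,229),(148,265)]),.012)[:,:2]
A=np.array([(.16,.08),(.16,-.08),(-.16,-.08),(-.16,.08)])
R,t,th,res=fit(A,bed);print('stage',t,th,(res*1000).round(1))
print('plate in stage',((pl-t)@R*1000).round(1))
bx=plane('top',src([(183,330),(300,297),(344,425),(225,465)]),.057)[:,:2]
B=np.array([(.045,.04),(.045,-.04),(-.045,-.04),(-.045,.04)])
R2,t2,th2,res=fit(B,bx);print('box',t2,th2,(res*1000).round(1),'in stage',(t2-t)@R*1000,th2-th)
p=np.load('pics/top0.npz');img=p['p'];d=p['d']
hsv=cv2.cvtColor(img,cv2.COLOR_BGR2HSV)
red=(((hsv[...,0]<8)|(hsv[...,0]>172))&(hsv[...,1]>170)&(hsv[...,2]>90)).astype(np.uint8)
n,l,s,c=cv2.connectedComponentsWithStats(red)
for i in range(1,n):
  if s[i,4]>20: 
    u,v=c[i]; z=d[int(round(v)),int(round(u))]; o,r=ray('top',c[i]); print(c[i],s[i],(o+r[0]*z).round(4))
uv=c[[i for i in range(1,n) if s[i,4]>20 and abs(c[i][0]-174)<6][0]]
print('table',plane('top',[uv],.03))
img=cv2.imread('pics/top0.png')
sd=np.load('pics/side0.npz');hs=cv2.cvtColor(sd['p'],cv2.COLOR_BGR2HSV)
red=(((hs[...,0]<8)|(hs[...,0]>172))&(hs[...,1]>150)&(hs[...,2]>70)).astype(np.uint8)
n,l,s,c=cv2.connectedComponentsWithStats(red)
for i in range(1,n):
  if s[i,4]>15:
    u,v=c[i]; z=sd['d'][int(round(v)),int(round(u))]; o,r=ray('side',c[i]); print('side',c[i],s[i],(o+r[0]*z).round(4))
# depth median box & bed height
def P3(u,v):
    o,r=ray('top',[(u,v)]);return (o+r[0]*d[v,u]).round(4)
for q in [(300,235),(283,180),(174,237),(400,261),(305,250),(276,250),(327,240),(237,195),(338,198)]:print(q,P3(*q))
E
```

```text
stage [ 0.59201215 -0.00173174] 21.93934596817076 [[-0.6 -2.7]
 [-2.7  1.5]
 [ 1.1  2. ]
 [ 2.2 -0.7]]
plate in stage [[146.7  49.8]
 [143.5 -52.5]
 [ 23.7 -50.8]
 [ 25.3  44.5]]
box [ 0.52323216 -0.03294101] 23.267672776765366 [[ 0.5 -0.8]
 [-2.   0.2]
 [ 1.4  0.8]
 [ 0.1 -0.3]] in stage [-75.459499    -3.25118104] 1.328326808594607
[74.61333333 77.69333333] [ 68  71  14  16 150] [0.8643 0.592  0.1096]
[108.90066225  81.15231788] [102  75  15  15 151] [0.8612 0.4989 0.1154]
[143.32903226  84.63870968] [137  78  14  15 155] [0.8614 0.4093 0.1143]
[105.49659864  99.10884354] [ 99  93  15  14 147] [0.8117 0.4994 0.1136]
[236.08163265 194.82312925] [230 188  14  14 147] [0.598  0.1365 0.1032]
[173.29565217 235.93913043] [168 230  12  12 115] [0.49   0.2958 0.0224]
table [[0.48907426 0.29394302 0.03      ]]
side [297.12727273 108.85454545] [293 106   9   7  55] [0.861  0.5785 0.1104]
side [303.86111111 116.19444444] [301 114   8   7  36] [0.8613 0.491  0.1145]
side [291.13793103 117.68965517] [288 116   8   6  29] [0.8083 0.4919 0.1131]
side [310.80434783 126.95652174] [307 124   8   7  46] [0.8568 0.3929 0.1121]
side [261.74666667 172.70666667] [257 169  10   9  75] [0.596  0.1218 0.1009]
side [221.94230769 173.25      ] [218 170   9   7  52] [0.4899 0.288  0.0184]
(300, 235) [ 0.5216 -0.0322  0.0554]
(283, 180) [0.6736 0.026  0.0112]
(174, 237) [0.4877 0.2942 0.0199]
(400, 261) [ 0.4854 -0.2968  0.0251]
(305, 250) [ 0.4846 -0.0482  0.0575]
(276, 250) [0.4827 0.0251 0.0072]
(327, 240) [ 0.5229 -0.1063  0.0086]
(237, 195) [0.5981 0.1344 0.1019]
(338, 198) [ 0.6165 -0.1157  0.1015]
```

Run:
```python
from stage import *
img=np.load('pics/top0.npz')['p'].astype(np.float32).mean(2)
t=np.array([.5920,-.0017]);th=np.radians(22)
R=np.array([[np.cos(th),-np.sin(th)],[np.sin(th),np.cos(th)]])
def prof(x,ys,z):
    W=np.c_[np.c_[np.full(len(ys),x),ys]@R.T+t,np.full(len(ys),z)]
    q=pix('top',W).astype(np.float32);return cv2.remap(img,q[None,:,0],q[None,:,1],cv2.INTER_LINEAR)[0]
for z,name,lo,hi in [(.028,'Lout',.056,.072),(.028,'Lin',.044,.058),(.028,'Rin',-.044,-.058),(.028,'Rout',-.056,-.072),(.012,'bedL',.07,.09),(.012,'bedR',-.07,-.09)]:
    ys=np.linspace(lo,hi,80);X=[];Y=[]
    rng=np.linspace(-.145,.145,30) if name not in('Lin','Rin') else np.linspace(-.15,.01,20)
    for x in rng:
        p=cv2.GaussianBlur(prof(x,ys,z)[None],(9,1),0)[0];i=np.abs(np.gradient(p))[4:-4].argmax()+4;X.append(x);Y.append(ys[i])
    X=np.array(X);Y=np.array(Y);k=np.ones(len(X),bool)
    for _ in range(3):
        c=np.polyfit(X[k],Y[k],1);r=Y-np.polyval(c,X);k=abs(r)<max(2*np.median(abs(r)),.0005)
    print(name,'slope deg %.2f y0 %.1f mm'%(np.degrees(np.arctan(c[0])),c[1]*1000),k.sum(),(abs(r[k]).mean()*1000).round(2))
for yy in (-.03,0,.03):
    xs=np.linspace(.0,.05,100);W=lambda xs,z:None
    def px(xs,z):
        Wd=np.c_[np.c_[xs,np.full(len(xs),yy)]@R.T+t,np.full(len(xs),z)];q=pix('top',Wd).astype(np.float32);return cv2.remap(img,q[None,:,0],q[None,:,1],cv2.INTER_LINEAR)[0]
    o=[]
    for a,b in((0,.05),(.13,.155),(-.175,-.145)):
        xs=np.linspace(a,b,120);g=abs(np.gradient(cv2.GaussianBlur(px(xs,.012)[None],(9,1),0)[0]));o.append(round(xs[g[4:-4].argmax()+4]*1000,1))
    print('x edges (25,145,-160)',yy,o)
```

```text
Lout slope deg -0.02 y0 63.8 mm 27 0.27
Lin slope deg -0.19 y0 52.4 mm 17 0.51
Rin slope deg 0.25 y0 -51.1 mm 16 0.3
Rout slope deg 0.07 y0 -63.2 mm 22 0.19
bedL slope deg -0.04 y0 79.5 mm 27 0.17
bedR slope deg -0.01 y0 -78.8 mm 24 0.25
x edges (25,145,-160) -0.03 [np.float64(25.2), np.float64(144.9), np.float64(-158.9)]
x edges (25,145,-160) 0 [np.float64(25.2), np.float64(145.5), np.float64(-158.4)]
x edges (25,145,-160) 0.03 [np.float64(25.2), np.float64(146.4), np.float64(-157.9)]
```

```bash
cat >> stage.py <<'E'
t=np.array([.5923,-.0012]);th=np.radians(22)
R=np.array([[np.cos(th),-np.sin(th)],[np.sin(th),np.cos(th)]])
def s2w(x,y): return R@np.array([x,y])+t
def w2s(p): return (np.array(p)[:2]-t)@R
E
python3 - <<'E'
from stage import *
img=np.load('pics/top0.npz')['p'];hsv=cv2.cvtColor(img,cv2.COLOR_BGR2HSV)
m=((abs(hsv[...,0].astype(int)-110)<12)&(hsv[...,1]>150)&(hsv[...,2]>80)).astype(np.uint8)
n,l,s,c=cv2.connectedComponentsWithStats(m)
for i in range(1,n):
    if s[i,4]>40 and s[i,4]<400 and c[i][0]>200:
        P=plane('top',[c[i]],.1)[0];print(c[i],s[i,4],P,w2s(P)*1000)
P=plane('top',[(236.1,194.8)],.1)[0];print('redtube',P,w2s(P)*1000)
print('start',s2w(-.145,-.002),'end',s2w(.0305,-.002))
o=ctrl.get_obs();print(o['tool_pos'],o['orientation'])
E
```

```text
[338.56493506 197.68181818] 154 [ 0.61788025 -0.11723077  0.1       ] [ -19.74829701 -117.16438759]
[400.13821138 260.85365854] 123 [ 0.47697217 -0.27699791  0.1       ] [-210.24582006 -212.51280144]
redtube [0.59880717 0.13686597 0.1       ] [ 57.75376887 125.57490478]
start [ 0.45860755 -0.05737232] end [0.62132832 0.00837113]
[ 0.21527505 -0.6392947   0.22573199] [-1.79993762e+02 -8.36187880e-02  1.08605903e+02]
```

apply_moves --motion '[[[3,6,0],1],[[6,13,0],2],[[8.5,20,0],3],[[10.5,25,0],3.4],[[12.5,30,0],3.4],[[14.5,35,0],3.4],[[16.5,39.5,0],3.4],[[18.5,44,0],3.4],[[20,48,0],3.4],[[20,48,0],3.4]]' --hand 4

```text
clock: 1.1
tool_pos: [0.4079, -0.1764, 0.2267]
orientation: [180.0, 0.0, 112.0]
force: [1.5, -0.1, -0.6]
opening: 0.0399
```

apply_moves --motion '[[[2,5,0],0],[[4.4,10.3,0],0],[[4.4,10.3,0],0],[[4.4,10.3,0],0],[[4.4,10.3,0],0]]'

```text
clock: 1.6
tool_pos: [0.4512, -0.0756, 0.2262]
orientation: [-179.9, -0.0, 112.0]
force: [-0.6, -0.5, 0.2]
opening: 0.04
```

Run:
```python
from stage import *
save('top','top1');save('side','side1')
o=ctrl.get_obs();print(o['tool_pos'],o['orientation'],w2s(o['tool_pos'])*1000)
a=cv2.imread('pics/side1.png');cv2.imwrite('pics/side1c.png',cv2.resize(a[120:280,150:370],None,fx=3,fy=3,interpolation=cv2.INTER_CUBIC))
```

```text
[ 0.45116501 -0.07635859  0.22640481] [-1.79972199e+02 -5.89674657e-03  1.11938083e+02] [-159.01298791  -16.81573108]
```

View pics/side1c.png

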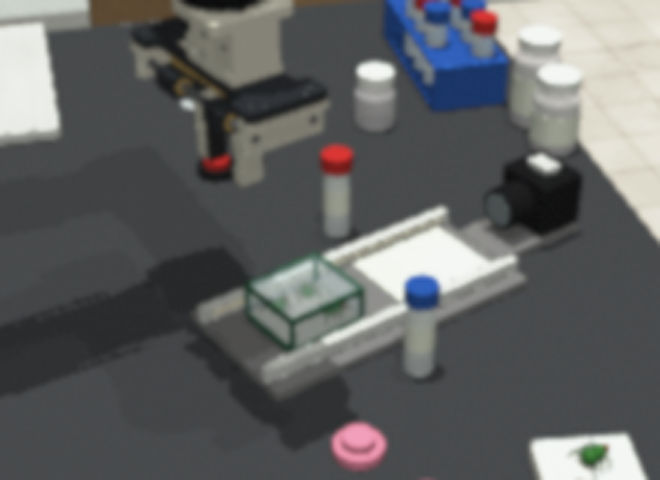

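The gripper (above, open about 40 mm) hangs well over the lane's near end; the box is still in place in the lane. Now I centre it and go down behind the box.

apply_moves --motion '[[[0.7,1.9,0],0],[[0.7,1.9,-3],0],[[0.7,1.9,-7],0],[[0.7,1.9,-11],0],[[0.7,1.9,-14],0],[[0.7,1.9,-16],0],[[0.7,1.9,-17.5],0],[[0.7,1.9,-18.4],0],[[0.7,1.9,-18.4],0],[[0.7,1.9,-18.4],0]]'

```text
clock: 2.7
tool_pos: [0.459, -0.0569, 0.0431]
orientation: [180.0, 0.0, 112.0]
force: [1.0, -0.1, -0.4]
opening: 0.0401
```

Run:
```python
from stage import *
save('top','top2');save('side','side2')
o=ctrl.get_obs();print(o['tool_pos'],o['orientation'],w2s(o['tool_pos'])*1000,o['force'])
a=cv2.imread('pics/side2.png');b=cv2.imread('pics/top2.png')
cv2.imwrite('pics/c2.png',np.hstack([cv2.resize(a[150:270,190:330],None,fx=3,fy=3,interpolation=cv2.INTER_CUBIC),cv2.resize(b[180:300,240:360],None,fx=3,fy=3,interpolation=cv2.INTER_CUBIC)]))
```

```text
[ 0.45938433 -0.05645347  0.0434483 ] [1.79906652e+02 1.43419707e-02 1.11993346e+02] [-143.93557904   -1.43903407] [-0.25156784 -0.21785755  0.08883678]
```

View pics/c2.png

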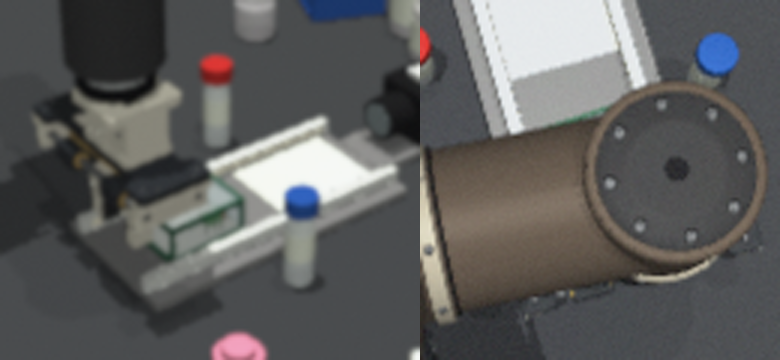

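apply_moves --motion '[[[0.83,0.34,0],0],[[1.67,0.67,0],0],[[2.23,0.9,0],0],[[2.78,1.12,0],0],[[3.34,1.35,0],0],[[3.9,1.58,0],0],[[4.45,1.8,0],0],[[5.01,2.02,0],0],[[5.56,2.25,0],0],[[5.56,2.25,0],0]]'

```text
clock: 3.8
tool_pos: [0.5156, -0.0334, 0.0426]
orientation: [179.9, 0.0, 112.0]
force: [0.3, 0.8, 0.0]
opening: 0.0404
```

Run:
```python
from stage import *
save('side','side3')
o=ctrl.get_obs();print(o['tool_pos'],o['orientation'],w2s(o['tool_pos'])*1000,o['force'])
a=cv2.imread('pics/side3.png')
cv2.imwrite('pics/c3.png',cv2.resize(a[150:270,190:360],None,fx=4,fy=4,interpolation=cv2.INTER_CUBIC))
```

```text
[ 0.51516373 -0.03357837  0.04258355] [1.79950454e+02 8.35016313e-03 1.12024681e+02] [-83.64866013  -1.12494824] [-0.68063981 -0.36031511  0.09828072]
```

View pics/c3.png

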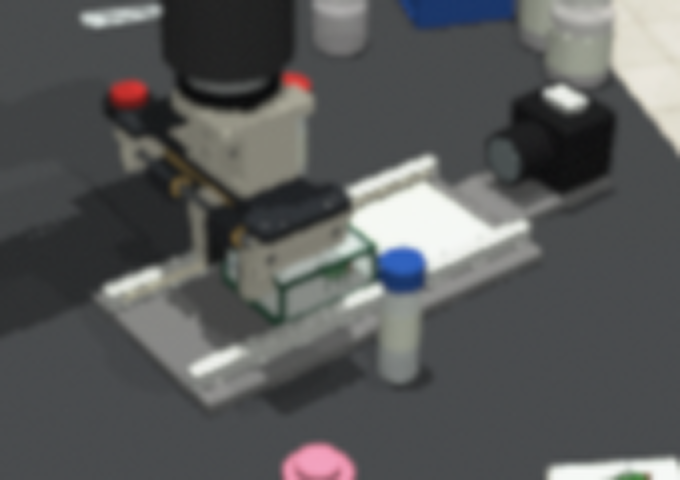

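The box stands square behind the two fingers. The finger carriage passes clear of the blue tube (at about crop (402,270)). Continuing.

apply_moves --motion '[[[0.56,0.22,0],0],[[1.11,0.45,0],0],[[1.67,0.67,0],0],[[2.23,0.9,0],0],[[2.78,1.12,0],0],[[3.34,1.35,0],0],[[3.9,1.58,0],0],[[4.45,1.8,0],0],[[5.01,2.02,0],0],[[5.01,2.02,0],0]]'

```text
clock: 4.85
tool_pos: [0.5657, -0.0132, 0.0426]
orientation: [179.9, 0.0, 112.0]
force: [-1.3, 0.1, -0.6]
opening: 0.0399
```

Run:
```python
from stage import *
save('side','side4')
o=ctrl.get_obs();print(o['tool_pos'],o['orientation'],w2s(o['tool_pos'])*1000,o['force'])
a=cv2.imread('pics/side4.png')
cv2.imwrite('pics/c4.png',cv2.resize(a[150:270,190:360],None,fx=4,fy=4,interpolation=cv2.INTER_CUBIC))
```

```text
[ 0.56525944 -0.01332924  0.04260615] [1.79945229e+02 6.36742312e-03 1.12023050e+02] [-29.61526805  -1.11646418] [0.0153467  0.28428003 0.43023706]
```

View pics/c4.png

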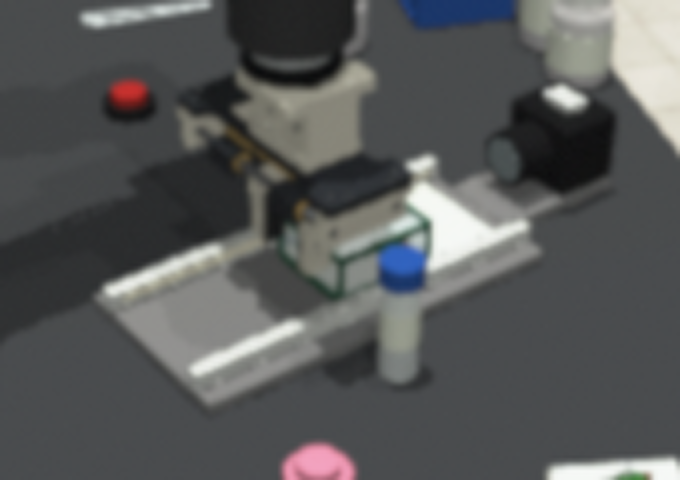

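apply_moves --motion '[[[0.56,0.22,0],0],[[1.11,0.45,0],0],[[1.67,0.67,0],0],[[2.23,0.9,0],0],[[2.78,1.12,0],0],[[3.34,1.35,0],0],[[3.9,1.58,0],0],[[4.45,1.8,0],0],[[5.01,2.02,0],0],[[5.01,2.02,0],0]]'

```text
clock: 5.9
tool_pos: [0.6158, 0.007, 0.0426]
orientation: [179.9, 0.0, 112.0]
force: [-0.1, -0.6, -0.3]
opening: 0.0403
```

Run:
```python
from stage import *
save('side','side5');save('top','top5')
o=ctrl.get_obs();print(o['tool_pos'],o['orientation'],w2s(o['tool_pos'])*1000,o['force'])
a=cv2.imread('pics/side5.png');b=cv2.imread('pics/top5.png')
cv2.imwrite('pics/c5.png',np.hstack([cv2.resize(a[170:250,250:350],None,fx=4,fy=4,interpolation=cv2.INTER_CUBIC),cv2.resize(b[140:220,240:340],None,fx=4,fy=4,interpolation=cv2.INTER_CUBIC)]))
```

```text
[0.61509859 0.00676775 0.04258237] [1.79948120e+02 3.31306172e-03 1.12016262e+02] [24.12325432 -1.15293285] [ 0.37529655  0.81586155 -0.31969392]
```

View pics/c5.png

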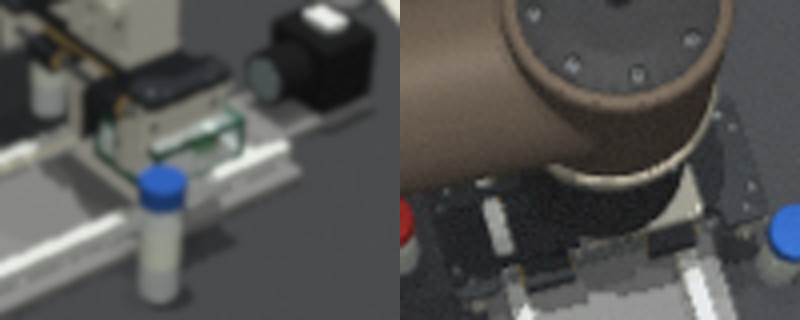

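Run:
```python
from stage import *
q=lambda c,r:((c+.5)/4-.5+250,(r+.5)/4-.5+170)
for c,r,z in [(244,121,.057),(241,155,.012),(212,103,.057)]:
    P=plane('side',[q(c,r)],z)[0];print(w2s(P)*1000)
for x,y,z in [(.16,-.064,.028),(.16,-.08,.012)]: print((pix('side',[[*s2w(x,y),z]])-[250,170])*4)
```

```text
[119.357213  -51.7814913]
[131.40213692 -38.58502448]
[115.59871906 -17.50873315]
[[288.75593008 139.8545989 ]]
[[300.74967837 165.58379092]]
```

Box front is around stage x 120–125; about 6 mm more, then back off and lift.

apply_moves --motion '[[[0.28,0.11,0],0],[[0.56,0.22,0],0],[[0.56,0.22,0],0],[[0.56,0.22,0],0],[[-0.5,-0.2,0],0],[[-2.5,-1,0],0],[[-2.5,-1,4],0],[[-2.5,-1,8],0],[[-2.5,-1,12],0],[[-2.5,-1,15],0]]'

```text
clock: 7.0
tool_pos: [0.5894, -0.0037, 0.1955]
orientation: [179.8, 0.0, 112.0]
force: [0.6, 0.3, -0.4]
opening: 0.04
```

apply_moves --motion '[[[-3,4,1],0],[[-6,9,1],0],[[-9.5,13,1],0],[[-9.5,17,1],0],[[-9.5,21,1],0],[[-9.5,25,1],0],[[-9.5,28,1],0],[[-9.5,28,1],0],[[-9.5,28,1],0]]' --hand 0

```text
clock: 7.9
tool_pos: [0.4938, 0.2766, 0.2022]
orientation: [-180.0, 0.0, 112.1]
force: [-0.6, -0.3, -0.4]
opening: 0.0003
```

Run:
```python
from stage import *
save('side','side6');save('top','top6')
o=ctrl.get_obs();print(o['tool_pos'],o['orientation'],o['opening'],o['force'])
a=cv2.imread('pics/side6.png');b=cv2.imread('pics/top6.png')
cv2.imwrite('pics/c6.png',np.hstack([cv2.resize(a[140:260,170:270],None,fx=4,fy=4,interpolation=cv2.INTER_CUBIC),cv2.resize(b[140:260,240:340],None,fx=4,fy=4,interpolation=cv2.INTER_CUBIC)]))
```

```text
[0.49416747 0.27566466 0.20251599] [-1.79987039e+02 -2.24633614e-03  1.11989836e+02] 0.00025576030825670993 [ 0.34101391 -0.10690351 -0.29023778]
```

View pics/c6.png

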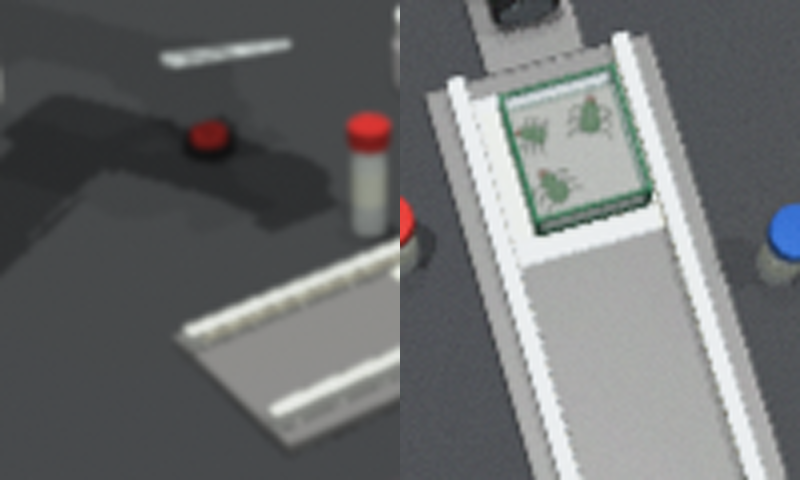

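View pics/top6.png

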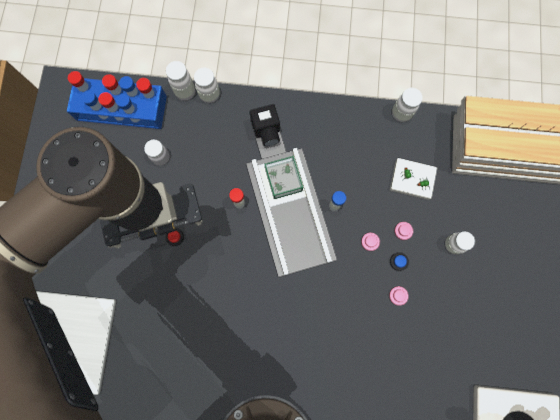

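Run:
```python
from stage import *
q=(np.array([(102,98),(214,66),(250,188),(138,222)],float)+.5)/4-.5+[240,140]
B=np.array([(.045,.04),(.045,-.04),(-.045,-.04),(-.045,.04)])
R2,t2,th2,res=fit(B,plane('top',q,.057)[:,:2]);print(w2s(t2)*1000,th2-22,(res*1000).round(1))
b=(np.array([(140,233),(251,199)],float)+.5)/4-.5+[240,140]
print([w2s(p)*1000 for p in plane('top',b,.014)])
# red button: top and side
for n,f in(('top','top0'),('side','side0')):
    img=np.load(f'pics/{f}.npz')['p'];u,v=((173.3,235.94) if n=='top' else (221.94,173.25))
    for z in(.02,.025,.03):print(n,z,plane(n,[(u,v)],z)[0])
a=cv2.imread('pics/side0.png');cv2.imwrite('pics/b0.png',cv2.resize(a[155:195,200:245],None,fx=12,fy=12,interpolation=cv2.INTER_CUBIC))
```

```text
[85.03330813 -6.13854261] 0.14648360780658365 [[-1.1 -2.6]
 [-1.7  0.5]
 [ 1.4  3.2]
 [ 1.4 -1. ]]
[array([43.32959436, 30.46850834]), array([ 45.26639755, -47.90094878])]
top 0.02 [0.49028682 0.29643064 0.02      ]
top 0.025 [0.48968    0.29518105 0.025     ]
top 0.03 [0.48907317 0.29393146 0.03      ]
side 0.02 [0.48950897 0.28536849 0.02      ]
side 0.025 [0.48832474 0.2769465  0.025     ]
side 0.03 [0.48714051 0.26852452 0.03      ]
```

View pics/b0.png

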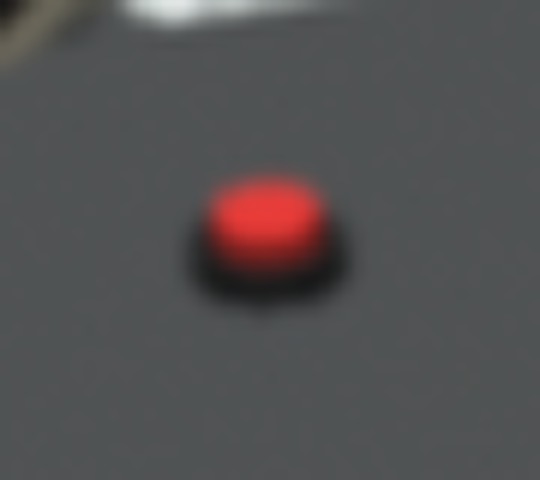

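Box: centred at stage (85, -6), yaw about 0, so its footprint 40–130 lies on the plate (25–145) with gaps of about 6 and 18 mm to the rails. Now to the red button at about (0.490, 0.296).

apply_moves --motion '[[[-0.35,2.0,0],0],[[-0.35,2.0,-4],0],[[-0.35,2.0,-8],0],[[-0.35,2.0,-12],0],[[-0.35,2.0,-14.5],0],[[-0.35,2.0,-16],0],[[-0.35,2.0,-16.5],0],[[-0.35,2.0,-16.5],0],[[-0.35,2.0,-16.5],0]]'

```text
clock: 8.9
tool_pos: [0.4916, 0.2969, 0.0386]
orientation: [179.9, -0.0, 112.0]
force: [-0.5, -0.5, 0.1]
opening: 0.0006
```

Run:
```python
from stage import *
save('side','side7')
o=ctrl.get_obs();print(o['tool_pos'],o['orientation'],o['opening'],o['force'])
a=cv2.imread('pics/side7.png')
cv2.imwrite('pics/c7.png',cv2.resize(a[125:195,180:270],None,fx=8,fy=8,interpolation=cv2.INTER_CUBIC))
# triangulate
o1,r1=ray('top',[(173.3,235.94)]);o2,r2=ray('side',[(221.8,172.3)])
s=np.linalg.lstsq(np.c_[r1[0],-r2[0]],o2-o1,rcond=None)[0];print(o1+s[0]*r1[0],o2+s[1]*r2[0])
```

```text
[0.49167643 0.29707865 0.03879449] [ 1.79893131e+02 -4.73427964e-02  1.12008214e+02] 0.0001416517695451758 [-0.76960188  0.16800941  0.21556461]
[0.49065201 0.29718263 0.01699105] [0.49086382 0.29716556 0.01701249]
```

View pics/c7.png

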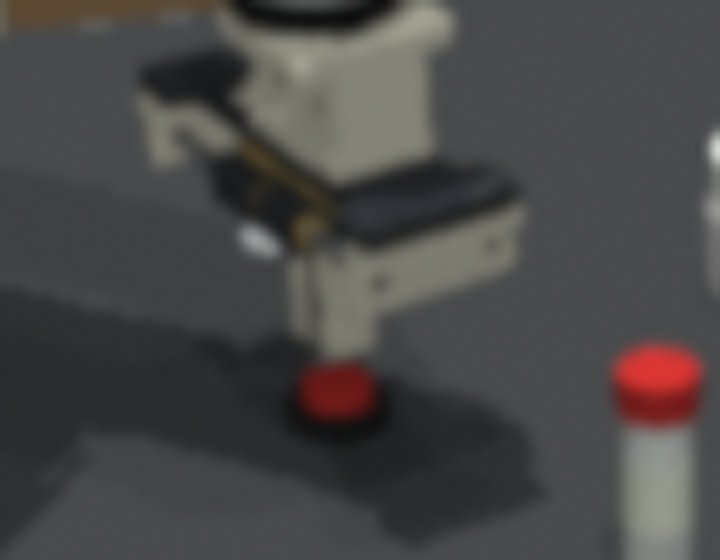

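The shut fingertips are centred right over the red cap (crop 338,385). Descending in small steps watching force.

apply_moves --motion '[[[-0.1,0,-0.4],0],[[-0.1,0,-0.8],0],[[-0.1,0,-1.1],0],[[-0.1,0,-1.1],0],[[-0.1,0,-1.1],0]]'

```text
clock: 9.45
tool_pos: [0.49, 0.2965, 0.0264]
orientation: [-180.0, 0.0, 112.0]
force: [0.4, -0.6, 0.6]
opening: 0.0003
```

apply_moves --motion '[[[0,0,-0.2],0],[[0,0,-0.3],0],[[0,0,-0.3],0],[[0,0,-0.3],0]]'

```text
clock: 9.85
tool_pos: [0.4901, 0.2965, 0.0235]
orientation: [-180.0, 0.0, 112.0]
force: [0.9, -0.2, 0.2]
opening: 0.0005
```

apply_moves --motion '[[[0,0,-0.15],0],[[0,0,-0.3],0],[[0,0,-0.3],0],[[0,0,-0.3],0]]'

```text
clock: 10.25
tool_pos: [0.4902, 0.2966, 0.0207]
orientation: [180.0, -0.0, 112.0]
force: [0.2, 0.5, 3.2]
opening: 0.0005
```

apply_moves --motion '[[[0,0,-0.15],0],[[0,0,-0.2],0],[[0,0,-0.2],0],[[0,0,-0.2],0]]'

```text
clock: 10.65
tool_pos: [0.4902, 0.2967, 0.0187]
orientation: [180.0, -0.0, 112.0]
force: [0.0, 0.3, 3.2]
opening: 0.0005
```

apply_moves --motion '[[[0,0,-0.1],0],[[0,0,-0.15],0],[[0,0,-0.15],0],[[0,0,-0.15],0]]'

```text
clock: 11.05
tool_pos: [0.4902, 0.2967, 0.0172]
orientation: [180.0, -0.0, 112.0]
force: [0.7, -0.0, 4.3]
opening: 0.0005
```

apply_moves --motion '[[[0,0,-0.1],0],[[0,0,-0.15],0],[[0,0,-0.15],0],[[0,0,-0.15],0]]'

```text
clock: 11.45
tool_pos: [0.4902, 0.2967, 0.0162]
orientation: [180.0, -0.0, 112.0]
force: [-2.1, -0.4, 10.2]
opening: 0.0004
```

Force rose to 10 N with motion stalled: end stop reached. One small confirming nudge, then release and lift.

apply_moves --motion '[[[0,0,-0.05],0],[[0,0,-0.05],0],[[0,0,-0.05],0]]'

```text
clock: 11.75
tool_pos: [0.4902, 0.2967, 0.0161]
orientation: [180.0, -0.0, 112.0]
force: [-2.9, -0.4, 14.7]
opening: 0.0003
```

apply_moves --motion '[[[0,0,0.5],0],[[0,0,1.5],0],[[0,0,4],0],[[0,0,8],0],[[0,0,12],0],[[-2,-4,15],0],[[-2,-8,17],0],[[-2,-12,18],0],[[-2,-12,18],0],[[-2,-12,18],0]]'

```text
clock: 12.75
tool_pos: [0.4697, 0.1757, 0.1955]
orientation: [180.0, -0.0, 111.9]
force: [0.5, -0.4, -0.3]
opening: 0.0006
```

Run:
```python
from stage import *
save('side','side8');save('top','top8')
o=ctrl.get_obs();print(o['clock'],o['tool_pos'],o['force'])
a=cv2.imread('pics/side8.png');b=cv2.imread('pics/top8.png')
cv2.imwrite('pics/c8.png',np.hstack([cv2.resize(a[140:260,180:340],None,fx=2.5,fy=2.5,interpolation=cv2.INTER_CUBIC),cv2.resize(b[130:250,150:310],None,fx=2.5,fy=2.5,interpolation=cv2.INTER_CUBIC)]))
```

```text
12.85 [0.46977902 0.17671624 0.19463403] [ 0.31957782  0.66922136 -0.58575567]
```

View pics/c8.png

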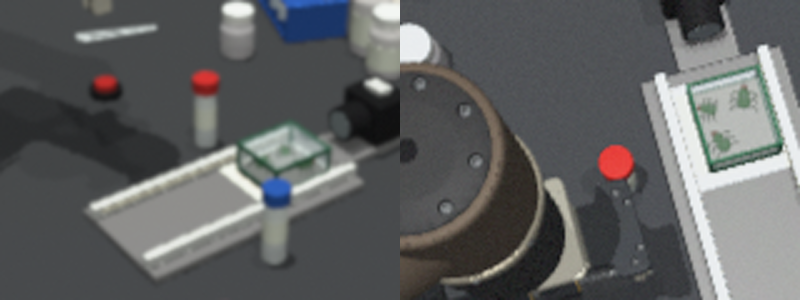

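View pics/top8.png

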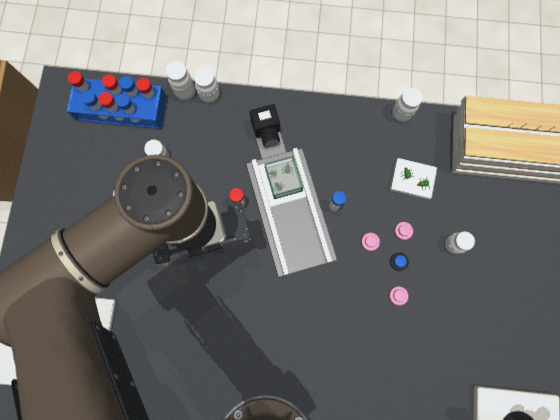

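Box on the plate, button out again, tubes at their original pixels, and the robot is clear at 0.19 m. Handing in.

```bash
python3 -c "
from plant import ctrl
print(ctrl.close_job())"
```

```text
the job is handed in; nothing more can be done
None
```

The specimen box is on the white plate, the red shutter button was pressed fully in and let go, and I handed the job in at about 12.9 s.

- **Box:** I pushed it along the lane with the two fingertips, tips about 43 mm above the table, so above the rail tops. The last measurement puts its centre at about stage (85, -6) mm with almost no turn. It covers x 40–130 of the plate's 25–145. The measured gaps to the rails are about 6 mm on the right and 18 mm on the left, and no contact showed in the forces or pictures.
- **Shutter:** I pressed until the fingertips stalled 5–7 mm below first contact. The force rose to 14.7 N, against about 5 N for the spring alone. In the last picture the red cap looks out again; I did not measure its height.
- **Everything else:** The blue lamp button, the pink look-alikes, the tubes and the other bystanders I could see looked unmoved. The gripper was about 0.19 m above the table, touching nothing.

Two measurements disagreed slightly. The box's hand-picked rim corners fit only to about 3 mm. Before pressing, I estimated the button top at about 17 mm from two views, but touch put it between 21 and 23.5 mm. I pressed by force, so that error did not matter.

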